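# Feed a lino block under the press guard with a push stick

## Task

Take the push stick off its cork mat and, with its nose behind the lino block, feed the block along the bed, under the guard of the press and past the dragging side pad until you feel it come up against the sprung end stop hidden inside; press it there steadily with about 15 N for a second, never as much as 22 N on the block, or its edge is crushed. Then draw the stick out, leaving the block inside, and lay the stick back on the middle of its mat, along the mat, flat on its sole. Keep fingers and arm off the block and do not disturb the other things.

Things in the scene. Friction and masses are not known exactly. Their poses are not given: they have to be found in the camera images.
- press: Bench block press, fixed: aluminium bed plate with a green guard hood. Origin on the table, on the centre line under the hood's mouth; x is the feed direction into the hood, z up. Bed x=-180 to +205 mm, 150 mm wide, top at z=12 mm; bed, guides and walls are polished and slippery. Hood x=0 to 205 mm, 138 mm wide, top at z=70 mm, with a fixed black knob on it up to z=88 mm.
- mouth (a point): Middle of the slot's mouth at bed height (press x=0, z=12 mm), under an orange strip; same axes as the press. The slot is 70 mm wide and 30 mm high. Before it two steel guides, 14 mm high, flare from 70 mm apart at x=0 to about 104 mm apart at x=-60 mm.
- pad (a point): Sprung rubber pad in the slot's right wall (-y), 96 mm beyond the mouth, at bed height. It spans 68 to 124 mm beyond the mouth, with sloping ends, and stands 8 mm into the slot. It squeezes the passing block against the left wall, dragging on it with about 2 to 6 N, and keeps it from sliding back.
- stop_nearest (a point): Point on the slot's centre line, 125 mm beyond the mouth, at bed height: the nearest place where the face of the hidden end stop may stand. It really stands 0 to 30 mm farther in, differs each time and is not measured. The stop's face is 56 mm wide and gives with a spring of 2 N per mm for 14 mm, then is solid.
- lino_block: Mounted lino block, brown top with pale wavy lines, wooden sides: 95 mm along its x, 65 mm along its y, 20 mm high, 0.1 kg. Origin at the centre of its underside. It starts flat on the bed before the mouth, its x roughly along the feed, its back edge at its x=-47.5 mm. It ends with its centre 78 mm or more beyond the mouth.
- push_stick: Wooden push stick, 0.16 kg. Origin on its sole (underside) straight below the handle; x towards the nose, z up. Sole bar 16 mm high, 36 mm wide, from x=-24 to x=180 mm, with a flat, smooth black plastic nose 40 mm wide at the end. The handle is an upright block centred at x=0: 42 mm long (x), 24 mm thick (y), its top 86 mm above the sole; grip it across its 24 mm from above.
- stick_nose (a point): Middle of the push stick's flat nose face: 180 mm ahead of its origin, 8 mm above the sole.
- stick_middle (a point): Point on the stick's sole at half its length, 79 mm ahead of its origin.
- mat: Cork mat fixed on the table, 260 x 100 x 4 mm; origin at the centre of its underside, long side along its x. The stick starts on it along its x with its middle near the mat's middle.
- tape_roll: Bystander: roll of masking tape, 104 mm across, 25 mm high; origin at the centre of its underside.
- green_mug: Bystander: green and white mug, 78 mm wide (116 with handle), 101 mm high; origin at the centre of its underside.
- brayer: Bystander: ink roller with wooden handle, 189 x 121 x 35 mm; origin at the centre of its underside.
- baren: Bystander: wooden rubbing disc with knob, 108 mm across, 48 mm high; origin at the centre of its underside.
Not all that is in view belongs to the job. Several things have the shape of the lino_block; the one meant has the colours described above.

How it is judged (in metres and radians):
On the way, in this order (a step that is already met when the one before it is completed fails the run):
1. the block's front edge is at least 20 mm under the guard (x of lino_block in the frame of press above -0.0275 m), for 0.05 s.
2. the stick presses the block home on the end stop, over 10 N with the block at rest, for 0.4 s (x of lino_block in the frame of press above 0.075 m and contact force between push_stick and lino_block above 10 N and linear speed of lino_block below 0.005 m/s), for 0.4 s.
At the end, for the whole second after the job is handed in: The block lies at rest on the bed inside the press, its centre at least 72 mm beyond the mouth of the guard; the push stick lies at rest and released, flat on its sole on the cork mat, its middle within 30 mm of the mat's middle and along the mat within 0.25 rad, either way round (x of lino_block in the frame of press above 0.072 m and height (world z) of lino_block below 0.016 m and linear speed of each of lino_block, push_stick below 0.01 m/s and horizontal distance between stick_middle and mat below 0.03 m and angle between the x axis of push_stick and the x axis of mat, either way round below 0.25 rad and angle between push_stick's own z axis and vertical below 0.1 rad and height (world z) of push_stick below 0.009 m); the robot touches nothing.
It fails at once if the stick presses on the block with 22 N or more (contact force between push_stick and lino_block above 22 N).
It fails at once if fingers or arm touch the block (contact force between any of the fingers, the arm and lino_block above 0.3 N).
It fails at once if a bystander is moved by more than 25 mm (distance of any of tape_roll, green_mug, brayer, baren from where it was at the start of the episode above 0.025 m).
It also fails if it takes over 72 s, if anything falls off the work surface, if the arm or the gripper's body presses on something with over 40 N, if the wrist force passes 120 N, or if a joint passes its speed limit or range.

## Robot

A 6-joint arm with a two-finger parallel gripper is mounted at the origin on the work surface; the furniture and walls round the work are solid. World frame = base frame: x ahead of the robot, y to its left, z up, the work surface at z = 0. Lengths are in mm, angles in rad, forces in N, time in s.
With the tool pointing down it reaches from about 350 to 775 mm from the base axis. Payload 7.3 kg.
Tool frame: the origin (TCP) lies midway between the tips of the shut fingers; the grasp point (between the pads) lies 19 mm behind it; x points along the fingers, y is the direction in which the jaws open and shut, and the axes are right-handed (so a half turn about x gives the same grasp; the last joint's range is limited). The gripper opens to 92 mm and grips with 3 to 60 N. Pads are 19 mm wide; open, the fingers measure 130 mm over their backs; the gripper's body (75 mm by 190 mm) begins 47 mm behind the grasp point.
Start: joints at [1.022, 0.342, 1.524, -0, 1.275, -0.146], TCP at [205.786, 483.008, 226.741] pointing down, gripper open.
Joint ranges: [-2.53, 2.53], [-0.77, 2.02], [0.04, 2.7], [-1, 4.14], [0.28, 2.66], [-3.11, 3.11]. Speed limits (rad/s): [2.57, 2.57, 3.14, 3.14, 3.14, 3.14].

## Interface

Orientations are given as [roll, pitch, yaw] about the fixed x, y, z axes, in that order (R = Rz(yaw) Ry(pitch) Rx(roll)).
In Python, from plant import bot gives the robot as it stands. The module is installed in compiled form; this text tells all that it offers.
- The arm moves only by the shell command python3 -m handwheel 'ROWS' [OPENING]. ROWS is JSON, a list that holds one entry, the list of rows, each a list of 4 numbers: the shift along the tool's x, y, z in cm, then the turn about the tool's x in rad. A call has 1 to 8 rows; each row shifts and turns the commanded pose from where the row before left it, along the tool's axes as they then stand; what a row does not reach is not made up. A row lasts 1/12 s, in which the tool goes at most 41.7 mm and 7.16 degrees, less where a joint would pass 70% of its speed; a pose out of reach is approached as far as the arm can. A call is refused whole if a number of a shift passes 4.17 or a number of a turn 0.125, either way. A call with a gripper value outside its range is refused whole. OPENING is the opening, from 0 (shut) to 1 (fully open), set as the call begins (- or left out, the last holds). The fingers move at their own pace and stop on an object; the grip force is fixed at half the most. Time passes only in rows, so rows that do not move let the fingers close. It gives the time, the measured TCP pose, the force and the opening at its end, in the units of the state.
- bot.get_obs(): the state, without advancing time (a new reading comes with each control period).
- bot.capture(name): name is "scene" or "top" or "wrist"; returns (picture, depth): 420x560x3 uint8, red, green, blue; 420x560 float32, mm along the optical axis (not along the pixel's ray), 0 where there is no reading.
- bot.camera_model(name): a dict with "fx", "fy", "cx", "cy" (pixels), "dist_coeffs" ([k1, k2, p1, p2, k3] as OpenCV has them; the pictures are not rectified), "position" and "rotation" of the camera in the world. Camera axes: x right, y down, z forward; pixel columns grow to the right and rows downward; lengths in mm; the calibration is good to about 2 mm. A picture is of the moment at which its call begins: read the wrist's pose just before it. camera_model takes no time and is no camera call; for the wrist camera it gives the pose at the moment of the call.
- bot.close_job(): hands the job in, once; it reports no verdict.
Trained networks look in the newest picture that a camera, given by its name, has taken for a name from the list of things; names that differ only in an ending like _2 or _b are one class to them, and where a whole thing is asked for, a point or a joint stands for the part that bears it (a point fixed in the world has none). Each returns a list of dicts, best first, with "conf" (0 to 1); they miss things now and then, are a little off and sometimes report something else, mostly with a low value. They report only what shows in the picture. A call takes as long as a camera call. They do not tell look-alikes from the thing itself.
- bot.find_in(camera, label): "bbox" ([left, top, width, height] in pixels, round what is visible of it).
- bot.spot_point(camera, label): "point" ([column, row] in pixels: a listed point, or the origin of a listed thing).
The state is a dict: "time": time; "joint_positions": joint angles; "dq": joint speeds; "tau": joint torques, N m; "tool_pos": TCP position; "tcp_rot": TCP orientation; "contact_force": force on the tool from outside, world axes, zero at the start; "moment": the same for the moment, N m; "grip_width": finger opening in mm.
Only numpy, scipy, OpenCV 4.12 (cv2) and the standard library are available. Lean on these libraries where they do the work, as an engineer would, in place of code of your own. Each camera call takes 0.05 s, during which the arm holds its last target.

## Working session

There is one attempt and no reset: what is moved stays moved. The work goes in short steps, Python scripts to look and compute and a shell command to move; the robot and the scene stay as the last step left them, time stands still between calls to the robot, and variables do not carry over. Pictures are saved under pics/ and viewed, and the job is handed in when it is done.

```bash
mkdir -p pics
cat > h.py <<'E'
import numpy as np,cv2
from plant import bot
def save(n,img): cv2.imwrite('pics/'+n,cv2.cvtColor(img,cv2.COLOR_RGB2BGR))
E
python3 - <<'E'
from h import *
o=bot.get_obs(); print(o)
for c in ["scene","top","wrist"]:
    p,d=bot.capture(c); save(c+'0.png',p); np.save(c+'0.npy',d); m=bot.camera_model(c); print(c,m)
    np.save(c+'0m.npy',m,allow_pickle=True)
E
```

```text
{'time': 0.0, 'joint_positions': array([ 1.02197894e+00,  3.42702632e-01,  1.52501518e+00, -6.28308764e-06,
        1.27544166e+00, -1.45976679e-01]), 'dq': array([-0.00064958,  0.00012539,  0.00063841,  0.0010612 ,  0.00210992,
       -0.00080131]), 'tau': array([-4.29802794e-04, -4.31228828e+01, -2.44219851e+01,  7.17144390e-02,
        5.59333863e-02, -1.47729434e-04]), 'tool_pos': array([205.56571763, 482.62439435, 226.05605344]), 'tcp_rot': array([-1.71293842,  1.56922949, -2.1157773 ]), 'contact_force': array([ 0.55718369, -0.04964327,  0.07115091]), 'moment': array([-0.07102081,  0.02013476,  0.00400274]), 'grip_width': 91.82522528663927}
scene {'fx': 541.0913021054316, 'fy': 541.0913021054316, 'cx': 276.877321621536, 'cy': 211.20777098556164, 'dist_coeffs': array([-0.12573245,  0.        ,  0.        ,  0.        ,  0.        ]), 'position': array([ -181.75651737, -1230.84062245,  1518.56851233]), 'rotation': array([-2.38355128, -0.00269456, -0.48463183])}
top {'fx': 512.0534994160059, 'fy': 512.0534994160059, 'cx': 276.871854432759, 'cy': 205.0732605204681, 'dist_coeffs': array([-0.16732436,  0.        ,  0.        ,  0.        ,  0.        ]), 'position': array([ 277.74300426,   43.83690712, 1697.00395534]), 'rotation': array([-3.0301493 , -0.01614922, -1.58094595])}
wrist {'fx': 352.45534173497805, 'fy': 352.45534173497805, 'cx': 277.8461462588241, 'cy': 207.7367320170473, 'dist_coeffs': array([-0.01358789,  0.        ,  0.        ,  0.        ,  0.        ]), 'position': array([138.2949744 , 512.37458534, 383.91741592]), 'rotation': array([ 2.86495828e+00, -1.68046172e-04,  1.16847164e+00])}
```

View pics/scene0.png

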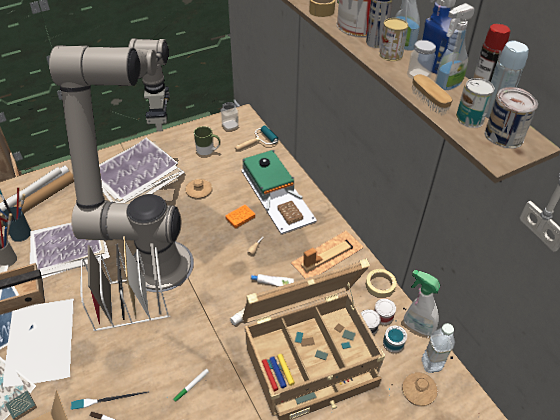

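View pics/top0.png

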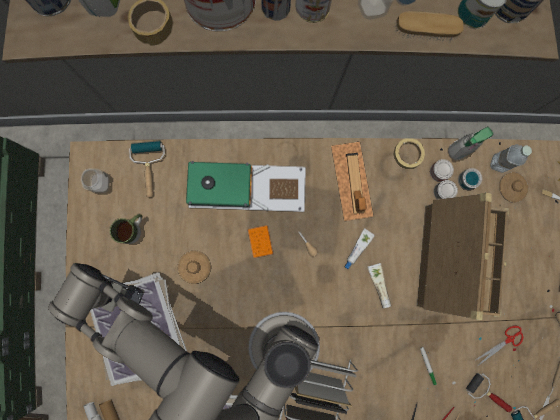

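View pics/wrist0.png

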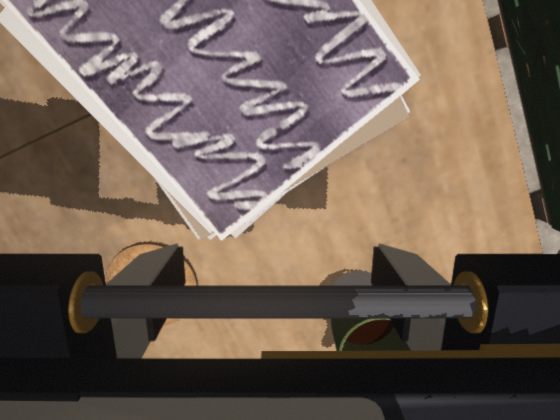

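```bash
cat >> h.py <<'E'
from scipy.spatial.transform import Rotation as R
def rot(m): return R.from_euler('xyz',m['rotation']).as_matrix()
def K(m): return np.array([[m['fx'],0,m['cx']],[0,m['fy'],m['cy']],[0,0,1.]])
def ray(m,px):
    u=cv2.undistortPoints(np.array(px,float).reshape(-1,1,2),K(m),m['dist_coeffs']).reshape(-1,2)
    return np.c_[u,np.ones(len(u))]@rot(m).T
def onz(m,px,z):
    r=ray(m,px); return m['position']+r*((z-m['position'][2])/r[:,2])[:,None]
def cloud(m,d):
    h,w=d.shape; vv,uu=np.mgrid[:h,:w]
    r=ray(m,np.c_[uu.ravel(),vv.ravel()])
    return (m['position']+r*d.ravel()[:,None]).reshape(h,w,3)
def proj(m,P):
    Rm=rot(m); rv=cv2.Rodrigues(Rm.T)[0]; t=-Rm.T@m['position']
    return cv2.projectPoints(np.array(P,float).reshape(-1,1,3),rv,t,K(m),m['dist_coeffs'])[0].reshape(-1,2)
E
python3 - <<'E'
from h import *
m=np.load('top0m.npy',allow_pickle=True).item(); d=np.load('top0.npy')
for n in ['press','mouth','stop_nearest','lino_block','push_stick','stick_nose','stick_middle','mat','tape_roll','green_mug','brayer','baren']:
    for r in bot.spot_point('top',n)[:3]:
        print(n,r, onz(m,[r['point']],12 if n in('mouth','lino_block','stop_nearest') else 4)[0].round(1))
img=cv2.imread('pics/top0.png')
cv2.imwrite('pics/topz.png',cv2.resize(img[120:270,170:400],None,fx=3.4,fy=3.4,interpolation=cv2.INTER_CUBIC))
C=cloud(m,d)
np.save('C.npy',C)
for px in [(284,189),(220,185),(208,184),(352,165),(360,202),(340,205),(300,240),(400,200),(297,175)]: print(px,C[px[1],px[0]].round(1))
E
```

```text
press {'point': [253.1, 186.5], 'conf': 0.74} [530.   93.4   4. ]
mouth {'point': [248.8, 184.7], 'conf': 0.96} [535.  107.4  12. ]
lino_block {'point': [286.0, 189.6], 'conf': 0.63} [517.6 -16.2  12. ]
lino_block {'point': [263.4, 240.7], 'conf': 0.61} [348.6  60.2  12. ]
lino_block {'point': [248.1, 184.2], 'conf': 0.46} [536.7 109.7  12. ]
push_stick {'point': [355.7, 207.5], 'conf': 0.62} [ 456.6 -249.2    4. ]
stick_nose {'point': [350.9, 152.1], 'conf': 0.95} [ 645.7 -238.4    4. ]
stick_middle {'point': [355.5, 183.0], 'conf': 0.64} [ 539.5 -250.9    4. ]
mat {'point': [352.8, 183.3], 'conf': 0.97} [ 538.5 -241.7    4. ]
tape_roll {'point': [408.0, 153.4], 'conf': 0.76} [ 641.3 -436.4    4. ]
green_mug {'point': [133.0, 229.1], 'conf': 0.6} [390.2 496.1   4. ]
brayer {'point': [285.2, 189.4], 'conf': 0.71} [519.4 -13.8   4. ]
brayer {'point': [148.5, 171.5], 'conf': 0.67} [584.6 447.    4. ]
baren {'point': [192.3, 265.5], 'conf': 0.58} [268.7 295.6   4. ]
(284, 189) [516.3  -8.8  35.2]
(220, 185) [526.2 198.   68.5]
(208, 184) [528.  235.3  80.3]
(352, 165) [ 597.6 -237.7   22.7]
(360, 202) [ 465.  -248.7   89.9]
(340, 205) [ 466.  -197.2   -1.3]
(300, 240) [350.3 -61.1  -2. ]
(400, 200) [ 482.3 -405.1   -9.6]
(297, 175) [568.  -54.    3.1]
```

View pics/topz.png

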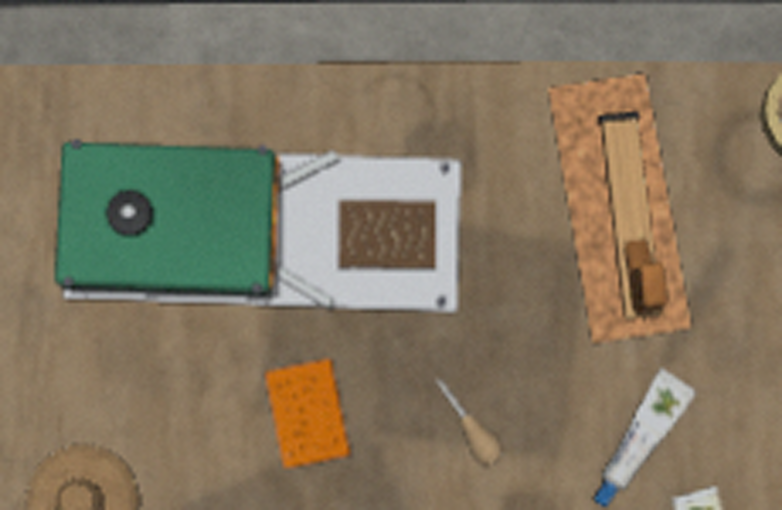

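Run:
```python
from h import *
m=np.load('top0m.npy',allow_pickle=True).item()
def z(px,h): 
    P=onz(m,np.array(px,float)/3.4+[170,120],h)[:,:2]; return P
b=z([(460,159),(457,311),(64,299)],12);print('bed',b.round(1))
hd=z([(65,143),(273,150),(272,296),(56,289)],70);print('hood',hd.round(1))
k=z([(338,201),(435,201),(435,269),(339,269)],32);print('block',k.round(1),k.mean(0))
mt=z([(548,87),(646,74),(690,326),(592,342)],4);print('mat',mt.round(1),mt.mean(0), np.degrees(np.arctan2(*(mt[1]-mt[2])[::-1])))
s=z([(600,118),(637,115)],20);print('nose top',s.round(1),s.mean(0))
def ax(p,q): v=q-p; return np.degrees(np.arctan2(v[1],v[0]))
print('axis',ax(b[1],b[2]),ax(hd[1],hd[0]),ax(hd[2],hd[3]),ax(hd[2],hd[1]),ax(b[1],b[0]))
print(hd.mean(0),'blk',ax(k[1],k[0]),ax(k[2],k[3]))
C=np.load('C.npy')
mask=(C[...,2]>82)&(C[...,2]<100)&(C[...,0]>400)&(C[...,0]<520)&(C[...,1]<-200)&(C[...,1]>-300)
print('handle top',C[mask].mean(0),C[mask].min(0),C[mask].max(0),mask.sum())
```

```text
bed [[594.3 -81.8]
 [444.  -76.3]
 [458.9 306.9]]
hood [[602.1 298.6]
 [593.3 100.2]
 [453.9 101.6]
 [462.2 305.5]]
block [[550.   38.7]
 [549.3 -55.3]
 [482.9 -54.3]
 [483.6  38.3]] [516.45248234  -8.10895327]
mat [[ 668.4 -171.7]
 [ 681.6 -270.9]
 [ 427.8 -306.9]
 [ 413.  -209.1]] [ 547.72179085 -239.64837191] 8.069528877857168
nose top [[ 633.3 -220.5]
 [ 636.3 -257.5]] [ 634.77650401 -239.00024408]
axis 87.76670844776572 87.46273029749155 87.66278664105846 -0.5992776573455132 -2.0842994400182464
[527.89354423 201.47466848] blk 89.58290025365883 89.5359745891835
handle top [ 459.0023061  -254.01261834   89.09375965] [ 439.24754721 -266.74673681   82.15783977] [ 481.69966404 -242.18247201   98.89364504] 94
```

```bash
cat >> h.py <<'E'
def tool(o=None):
    o=o or bot.get_obs(); return o,R.from_euler('xyz',o['tcp_rot']).as_matrix()
def jaw(Rt): return np.degrees(np.arctan2(Rt[1,1],Rt[0,1]))
def rel(p,jawdeg,o=None):
    o,Rt=tool(o)
    sh=Rt.T@(np.array(p,float)-o['tool_pos'])/10
    c=jaw(Rt); dd=(jawdeg-c+90)%180-90
    # tool x is down: turn + about x => yaw decreases
    # total shift in the current tool frame; and turn
    print('t',o['time'].__round__(2),'tcp',o['tool_pos'].round(1),'jaw',round(c,2),'F',o['contact_force'].round(2),'w',round(o['grip_width'],1))
    print('shift cm (tool now)',sh.round(3),'turn',round(-np.radians(dd),4), 'or',round(-np.radians(dd-180*np.sign(dd)),3),'tilt',np.degrees(np.arccos(-Rt[2,0])).round(2))
    return sh
E
python3 - <<'E'
from h import *
o,Rt=tool(); print(Rt.round(3)); rel([480,-250,220],95)
rel([459,-254,220],95)
E
```

```text
[[ 0.     0.392  0.92 ]
 [ 0.     0.92  -0.392]
 [-1.     0.     0.   ]]
t 0.75 tcp [205.8 483.  226.7] jaw 66.92 F [-0.48 -1.37 -0.01] w 91.8
shift cm (tool now) [  0.669 -56.682  53.963] turn -0.4901 or 2.651 tilt 0.01
t 0.75 tcp [205.8 483.  226.7] jaw 66.92 F [-0.48 -1.37 -0.01] w 91.8
shift cm (tool now) [  0.669 -57.874  52.188] turn -0.4901 or 2.651 tilt 0.01
```

```bash
python3 -m handwheel '[[[0,1.5,3.45,0],[0,1.5,3.45,0],[0,1.5,3.45,0],[0,1.4,3.45,0],[0,-3.3,2.0,0],[0,-3.3,2.0,0],[0,-3.3,2.0,0],[0,-3.3,2.0,0]]]'
python3 -m handwheel '[[[0,-3.3,2,0],[0,-3.3,2.0,0],[0,-3.3,2.0,0],[0,-3.3,2.0,0],[0,-3.3,2.0,0],[0,-3.3,2.0,0],[0,-3.3,2.0,0],[0,-3.3,2.0,0]]]'
python3 -m handwheel '[[[0,-3.3,2,0],[0,-3.3,2.0,0],[0,-3.3,2.0,0],[0,0,0,0.12],[0,0,0,0.12],[0,0,0,0.12],[0,0,0,0.12],[0,0,0,0.12]]]'
python3 -m handwheel '[[[0,0,0,0.12],[0,0,0,0.12],[0,0,0,0.12],[0,0,0,0.12],[0,0,0,0.12],[0,0,0,0.12],[0,0,0,0.12],[0,0,0,0.12]]]'
python3 -m handwheel '[[[0,0,0,0.12],[0,0,0,0.12],[0,0,0,0.12],[0,0,0,0.12],[0,0,0,0.12],[0,0,0,0.12],[0,0,0,0.12],[0,0,0,0.12]]]'
python3 - <<'E'
from h import *
rel([459,-254,220],-85)
E
```

```text
time: 1.42
tool_pos: [377.8, 328.7, 226.2]
tcp_rot: [-2.124, 1.57, -2.527]
contact_force: [1.0, -0.8, -0.2]
grip_width: 92.2
time: 2.08
tool_pos: [421.4, 23.0, 227.0]
tcp_rot: [0.401, 1.57, -0.002]
contact_force: [1.3, -0.2, 0.1]
grip_width: 91.4
time: 2.75
tool_pos: [437.8, -90.0, 226.7]
tcp_rot: [2.241, 1.571, 1.232]
contact_force: [-0.7, 0.2, 0.0]
grip_width: 91.8
time: 3.42
tool_pos: [437.8, -89.8, 226.8]
tcp_rot: [2.064, 1.571, 0.096]
contact_force: [0.9, 0.1, 0.2]
grip_width: 91.7
time: 4.08
tool_pos: [437.8, -89.8, 226.8]
tcp_rot: [-3.133, 1.571, 0.222]
contact_force: [0.3, -0.1, 0.3]
grip_width: 91.6
t 4.08 tcp [437.8 -89.8 226.8] jaw -77.81 F [ 0.33 -0.11  0.29] w 91.6
shift cm (tool now) [ 0.676 16.499  1.398] turn 0.1256 or -3.016 tilt 0.01
```

```bash
python3 -m handwheel '[[[0,3.3,0.3,0],[0,3.3,0.3,0],[0,3.3,0.3,0],[0,3.3,0.3,0],[0,3.3,0.2,0],[0,0,0,0.12],[0,0,0,0],[0,0,0,0]]]'
python3 - <<'E'
from h import *
rel([459,-254,220],-85)
m=bot.camera_model('wrist');p,d=bot.capture('wrist'); save('w1.png',p);np.save('w1.npy',d);np.save('w1m.npy',m,allow_pickle=True);print(m['position'],m['rotation'])
for n in ['push_stick','stick_nose','stick_middle','mat','tape_roll','lino_block']:
    for r in bot.spot_point('wrist',n)[:2]:
        print(n,r, onz(m,[r['point']],12 if n in('stick_nose','lino_block') else 4)[0].round(1))
E
```

```text
time: 4.75
tool_pos: [459.7, -253.7, 226.4]
tcp_rot: [-1.099, 1.57, 2.144]
contact_force: [-0.0, 0.2, -0.6]
grip_width: 92.2
t 4.75 tcp [ 459.7 -253.7  226.4] jaw -84.22 F [-0.03  0.18 -0.59] w 92.2
shift cm (tool now) [0.642 0.022 0.072] turn 0.0137 or -3.128 tilt 0.06
[ 533.66766524 -245.87505667  384.07586496] [ 2.86390798e+00  2.30349245e-03 -1.46937036e+00]
push_stick {'point': [277.9, 171.0], 'conf': 0.77} [ 467.2 -251.8    4. ]
stick_nose {'point': [274.2, 100.1], 'conf': 0.62} [ 540.3 -240.6   12. ]
stick_middle {'point': [276.5, 101.2], 'conf': 0.86} [ 539.6 -243.     4. ]
mat {'point': [268.4, 88.9], 'conf': 0.63} [ 550.8 -233.5    4. ]
lino_block {'point': [42.5, 94.6], 'conf': 0.72} [522.4  -6.2  12. ]
```

View pics/w1.png

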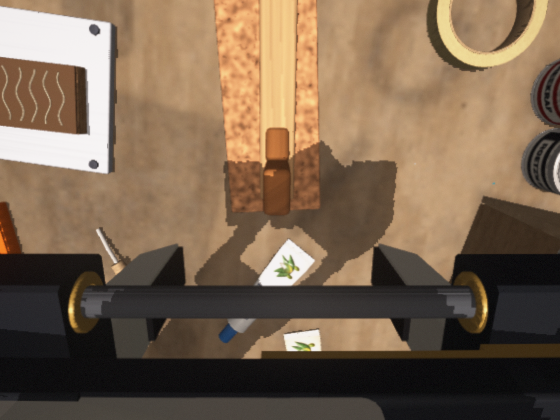

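Run:
```python
from h import *
m=np.load('w1m.npy',allow_pickle=True).item();d=np.load('w1.npy')
C=cloud(m,d)
def rect(mask,name):
    P=C[mask][:,:2].astype(np.float32); r=cv2.minAreaRect(P); print(name,mask.sum(),np.array(r[0]).round(1),np.array(r[1]).round(1),round(r[2],2),'z',np.median(C[mask][:,2]).round(1)); return P
X,Y,Z=C[...,0],C[...,1],C[...,2]
reg=(Y>-300)&(Y<-200)&(X>400)&(X<700)
h=reg&(Z>82)&(Z<100); rect(h,'handle')
s=reg&(Z>14)&(Z<27)&(X>500); P=rect(s,'bar')
v=cv2.fitLine(P,cv2.DIST_HUBER,0,.01,.01).ravel(); print('dir',np.degrees(np.arctan2(v[1],v[0])),v[2:])
# bar centreline by x bins
for x in range(500,660,20):
    q=P[(P[:,0]>x)&(P[:,0]<x+10)]
    if len(q): print(x+5,(q[:,1].min()+q[:,1].max())/2,np.ptp(q[:,1]))
cork=(Y>-330)&(Y<-150)&(Z>1)&(Z<7)&(X>440)&(X<650)
k=(Y<80)&(Y>-60)&(Z>25)&(Z<40)&(X>450)&(X<600); rect(k,'block')
b=(Y<80)&(Y>-120)&(Z>8)&(Z<17)&(X>400)&(X<640); rect(b,'bed')
# mat corners at pixel (232,212),(320,208)
print(onz(m,[(232,212),(320,208),(216,20),(317,20),(115,20),(111,173),(86,67),(87,132),(5,163)],4)[:,:2].round(1))
print(onz(m,[(115,20),(111,173),(5,163)],12)[:,:2].round(1))
print(onz(m,[(76,67),(76,132)],32)[:,:2].round(1),onz(m,[(86,67),(88,132)],12)[:,:2].round(1))
for px in [(277,190),(277,60),(225,100),(180,60),(40,20)]: print(px,C[px[1],px[0]].round(1))
```

```text
handle 1240 [ 463.7 -251. ] [40.9 23.3] 5.16 z 89.1
bar 5090 [ 563.8 -241.2] [131.3  36. ] 5.32 z 19.6
dir 5.7155066 [ 570.48773 -240.52423]
505 -246.65527 37.037216
525 -244.6547 36.338425
545 -242.72061 35.93373
565 -241.10025 36.31285
585 -239.07635 35.73265
605 -237.5146 36.08963
625 -235.57437 35.289932
block 5499 [521.3 -13.7] [76.9 65.2] 88.73 z 32.1
bed 11059 [497.7 -17.2] [116.2 207.6] 84.2 z 12.0
[[ 415.6 -205.1]
 [ 430.3 -303. ]
 [ 609.5 -176.5]
 [ 619.4 -274.7]
 [ 599.9  -77.8]
 [ 446.5  -70.2]
 [ 553.6  -47.5]
 [ 488.4  -45.8]
 [ 446.    45.9]]
[[598.5 -81.3]
 [448.4 -73.9]
 [447.8  39.7]]
[[551.2 -52.7]
 [490.6 -49.6]] [[553.1 -51.7]
 [489.4 -51. ]]
(277, 190) [ 465.9 -251.4   90.2]
(277, 60) [ 577.1 -239.8   20.7]
(225, 100) [ 535.4 -189.9    3.5]
(180, 60) [ 569.9 -141.2   -0.6]
(40, 20) [591.7  -8.9  12. ]
```

Run:
```python
from h import *
rel([463.7,-251,33],-84.7)
```

```text
t 5.1 tcp [ 460.1 -253.3  226.9] jaw -84.24 F [-0.43 -0.   -0.68] w 91.7
shift cm (tool now) [19.391 -0.193 -0.379] turn 0.008 or -3.134 tilt 0.02
```

```bash
python3 -m handwheel '[[[3.0,-0.2,-0.38,0.008],[3.2,0,0,0],[3.2,0,0,0],[3.0,0,0,0],[3,0,0,0],[2,0,0,0],[1,0,0,0],[1,0,0,0]]]' 0.7
python3 -m handwheel '[[[0,0,0,0],[0,0,0,0],[0,0,0,0]]]'
python3 -m handwheel '[[[0,0,0,0],[0,0,0,0],[0,0,0,0],[0,0,0,0],[0,0,0,0],[0,0,0,0],[0,0,0,0],[0,0,0,0]]]' 0
python3 -m handwheel '[[[0,0,0,0],[0,0,0,0]]]'
python3 - <<'E'
from h import *
rel([463.7,-251,33],-84.7)
E
```

```text
time: 5.77
tool_pos: [463.6, -251.3, 32.0]
tcp_rot: [-0.896, 1.57, 2.337]
contact_force: [-0.4, 0.3, 0.4]
grip_width: 64.6
time: 6.02
tool_pos: [464.4, -252.0, 33.9]
tcp_rot: [2.453, 1.568, -0.597]
contact_force: [0.4, -0.9, 0.0]
grip_width: 64.2
time: 6.68
tool_pos: [463.5, -251.5, 32.7]
tcp_rot: [-1.552, 1.571, 1.68]
contact_force: [0.5, -1.2, 1.7]
grip_width: 23.6
time: 6.85
tool_pos: [463.6, -251.5, 32.7]
tcp_rot: [-2.626, 1.571, 0.607]
contact_force: [-0.1, -0.5, 0.8]
grip_width: 23.9
t 6.85 tcp [ 463.6 -251.5   32.7] jaw -84.8 F [-0.14 -0.51  0.81] w 23.9
shift cm (tool now) [-0.027 -0.053 -0.018] turn -0.0017 or 3.14 tilt 0.0
```

```bash
python3 -m handwheel '[[[-0.5,0,0,0],[-1,0,0,0],[-2,0,0,0],[-2.5,0,0,0],[-2.5,0,0,0],[-1.5,0,0,0],[0,0,0,-0.06],[0,0,0,-0.1]]]'
python3 -m handwheel '[[[0,0,0,-0.12],[0,0,0,-0.12],[0,0,0,-0.12],[0,0,0,-0.12],[0,0,0,-0.12],[0,0,0,-0.12],[0,0,0,-0.12],[0,0,0,-0.12]]]'
python3 -m handwheel '[[[0,0,0,-0.12],[0,0,0,-0.12],[0,0,0,-0.06],[0,0,0,-0.018],[0,0,0,0],[0,0,0,0]]]'
python3 - <<'E'
from h import *
rel([525,-265,125],-2.3)
E
```

```text
time: 7.52
tool_pos: [464.2, -251.9, 134.9]
tcp_rot: [2.275, 1.567, -0.613]
contact_force: [0.3, -0.4, -1.7]
grip_width: 23.9
time: 8.18
tool_pos: [463.5, -251.5, 133.5]
tcp_rot: [1.607, 1.57, -0.318]
contact_force: [-0.1, -0.3, -1.2]
grip_width: 24.2
time: 8.68
tool_pos: [463.6, -251.5, 133.1]
tcp_rot: [1.29, 1.57, -0.325]
contact_force: [-0.2, -0.4, -0.7]
grip_width: 23.9
t 8.68 tcp [ 463.6 -251.5  133.1] jaw -2.51 F [-0.23 -0.37 -0.7 ] w 23.9
shift cm (tool now) [0.811 6.193 1.079] turn -0.0037 or 3.138 tilt 0.02
```

```bash
python3 -m handwheel '[[[0,2,0.4,0],[0,2,0.4,0],[0,2.1,0.3,0],[0,0,0,0],[0,0,0,0]]]'
python3 - <<'E'
from h import *
rel([525,-265,60],-2.3)
m=bot.camera_model('wrist');p,d=bot.capture('wrist'); save('w2.png',p);np.save('w2.npy',d);np.save('w2m.npy',m,allow_pickle=True);print(m['position'],m['rotation'])
for n in ['mouth','press','stick_nose','lino_block']:
    for r in bot.spot_point('wrist',n)[:2]:
        print(n,r, onz(m,[r['point']],12)[0].round(1))
E
```

```text
time: 9.1
tool_pos: [524.4, -265.0, 132.4]
tcp_rot: [-2.212, 1.57, 2.458]
contact_force: [0.2, -0.4, -1.7]
grip_width: 23.9
t 9.1 tcp [ 524.4 -265.   132.4] jaw -2.44 F [ 0.15 -0.43 -1.7 ] w 23.9
shift cm (tool now) [7.235e+00 6.800e-02 3.000e-03] turn -0.0024 or 3.139 tilt 0.03
[ 528.02461411 -190.73074378  290.06336048] [ 2.86592951e+00  4.85528789e-04 -4.20194029e-02]
```

View pics/w2.png

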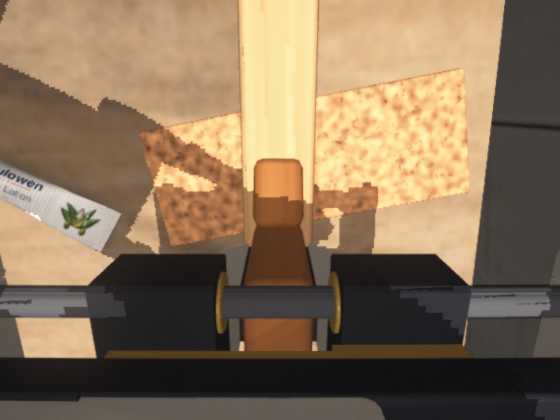

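Run:
```python
from h import *
m=np.load('w2m.npy',allow_pickle=True).item()
c=onz(m,[(142,133),(463,69),(468,190),(172,245)],4)[:,:2]
print(c.round(1),c.mean(0)); v=c[1]-c[0];print(np.degrees(np.arctan2(v[1],v[0])),np.linalg.norm(v),np.linalg.norm(c[0]-c[3]))
rel([514.6,-265,42],-2.4)
```

```text
[[ 418.8 -205.1]
 [ 670.2 -167.6]
 [ 683.7 -262.8]
 [ 431.  -301.4]] [ 550.92962704 -234.23977186]
8.488016066418348 254.21743903425198 97.05647080018699
t 9.35 tcp [ 523.4 -264.9  132.8] jaw -2.44 F [-0.94  0.75 -2.01] w 23.9
shift cm (tool now) [ 9.083 -0.871  0.046] turn -0.0008 or 3.141 tilt 0.03
```

```bash
python3 -m handwheel '[[[2,-0.45,-0.7,0],[2,-0.42,-0.7,0],[2,0,-0.6,0],[1.5,0,0,0],[0.8,0,0,0],[0.5,0,0,0],[0,0,0,0],[0,0,0,0]]]'
python3 - <<'E'
from h import *
rel([515.5,-243,42],-2.4)
for c in ['top','scene']:
    p,d=bot.capture(c); save(c+'3.png',p)
    if c=='top': m=bot.camera_model(c); np.save('top3m.npy',m,allow_pickle=True); cv2.imwrite('pics/top3z.png',cv2.resize(cv2.cvtColor(p,cv2.COLOR_RGB2BGR)[130:260,170:400],None,fx=3.4,fy=3.4,interpolation=cv2.INTER_CUBIC))
    else: cv2.imwrite('pics/scene3z.png',cv2.resize(cv2.cvtColor(p,cv2.COLOR_RGB2BGR)[130:290,210:400],None,fx=3.6,fy=3.6,interpolation=cv2.INTER_CUBIC))
E
```

```text
time: 10.02
tool_pos: [516.5, -245.2, 45.3]
tcp_rot: [1.099, 1.57, -0.514]
contact_force: [0.8, 0.1, -1.6]
grip_width: 23.9
t 10.02 tcp [ 516.5 -245.2   45.3] jaw -2.43 F [ 0.78  0.14 -1.58] w 23.9
shift cm (tool now) [ 0.334 -0.111 -0.214] turn -0.0005 or 3.141 tilt 0.06
```

View pics/top3z.png

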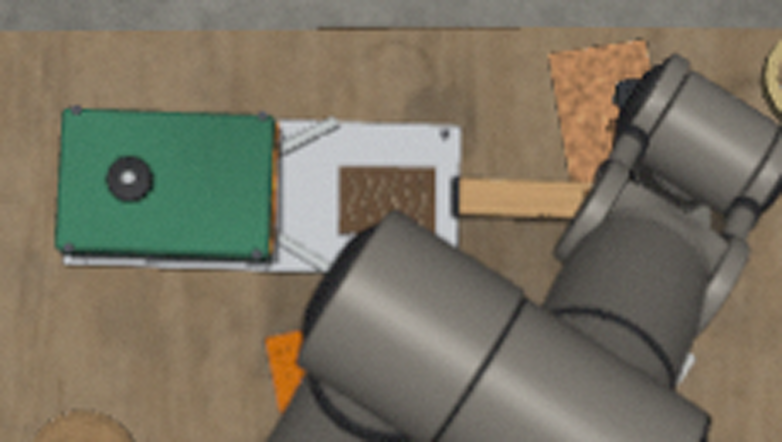

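View pics/scene3z.png

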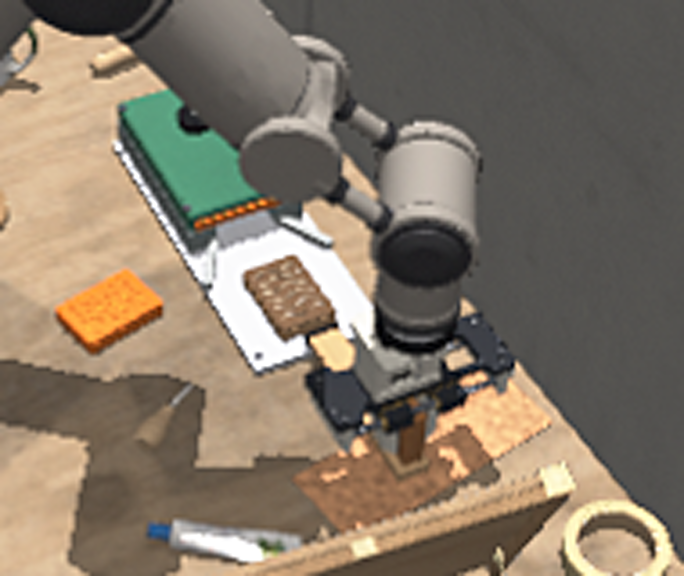

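```bash
python3 -m handwheel '[[[0.3,-0.2,0,0],[0,0,-0.2,0],[0,0,-0.2,0],[0,0,-0.2,0],[0,0,-0.2,0],[0,0,-0.2,0],[0,0,-0.2,0],[0,0,-0.2,0]]]'
python3 -m handwheel '[[[0,0,-0.2,0],[0,0,-0.2,0],[0,0,-0.2,0],[0,0,-0.2,0],[0,0,-0.2,0],[0,0,-0.2,0],[0,0,-0.2,0],[0,0,-0.2,0]]]'
python3 -m handwheel '[[[0,0,-0.2,0],[0,0,-0.2,0],[0,0,-0.2,0],[0,0,-0.2,0],[0,0,-0.2,0],[0,0,-0.2,0],[0,0,-0.2,0],[0,0,-0.2,0]]]'
python3 - <<'E'
from h import *
rel([515.5,-243,42],-2.4)
for c in ['top']:
    p,d=bot.capture(c); cv2.imwrite('pics/top4z.png',cv2.resize(cv2.cvtColor(p,cv2.COLOR_RGB2BGR)[130:260,170:400],None,fx=3.4,fy=3.4,interpolation=cv2.INTER_CUBIC))
E
```

```text
time: 10.78
tool_pos: [514.9, -230.4, 41.7]
tcp_rot: [1.778, 1.571, 0.165]
contact_force: [-0.4, -1.2, -0.1]
grip_width: 24.2
time: 11.45
tool_pos: [515.5, -214.5, 41.7]
tcp_rot: [2.214, 1.571, 0.601]
contact_force: [0.4, -0.5, -2.3]
grip_width: 24.1
time: 12.12
tool_pos: [516.1, -198.5, 41.7]
tcp_rot: [2.415, 1.571, 0.802]
contact_force: [0.4, -0.6, -1.4]
grip_width: 23.7
t 12.12 tcp [ 516.1 -198.5   41.7] jaw -2.41 F [ 0.35 -0.62 -1.39] w 23.7
shift cm (tool now) [-0.03   0.123  4.451] turn -0.0001 or 3.141 tilt 0.01
```

View pics/top4z.png

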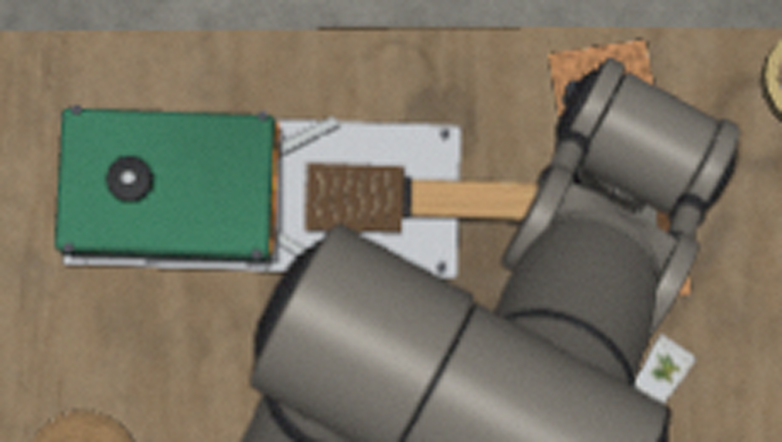

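```bash
python3 -m handwheel '[[[0,0,-0.25,0],[0,0,-0.25,0],[0,0,-0.25,0],[0,0,-0.25,0],[0,0,-0.25,0],[0,0,-0.25,0],[0,0,-0.25,0],[0,0,-0.25,0]]]'
python3 -m handwheel '[[[0,0,-0.25,0],[0,0,-0.25,0],[0,0,-0.25,0],[0,0,-0.25,0],[0,0,-0.25,0],[0,0,-0.25,0],[0,0,-0.25,0],[0,0,-0.25,0]]]'
python3 - <<'E'
from h import *
rel([515.5,-243,42],-2.4)
for c in ['top']:
    p,d=bot.capture(c); cv2.imwrite('pics/top5z.png',cv2.resize(cv2.cvtColor(p,cv2.COLOR_RGB2BGR)[130:260,170:400],None,fx=3.4,fy=3.4,interpolation=cv2.INTER_CUBIC))
E
```

```text
time: 12.83
tool_pos: [517.0, -178.4, 41.7]
tcp_rot: [2.093, 1.571, 0.48]
contact_force: [-0.2, -0.4, -1.2]
grip_width: 24.4
time: 13.5
tool_pos: [517.8, -158.5, 41.7]
tcp_rot: [2.175, 1.571, 0.562]
contact_force: [-0.2, -0.1, -1.1]
grip_width: 23.7
t 13.5 tcp [ 517.8 -158.5   41.7] jaw -2.41 F [-0.17 -0.1  -1.15] w 23.7
shift cm (tool now) [-0.029  0.122  8.456] turn -0.0001 or 3.141 tilt 0.01
```

View pics/top5z.png

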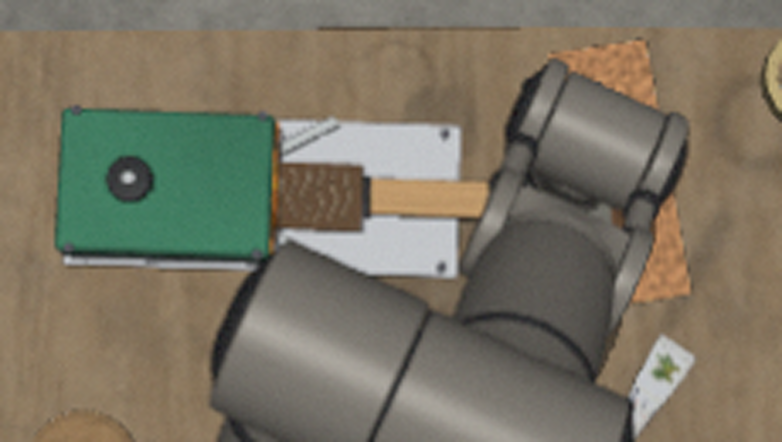

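```bash
for i in 1; do :; done
python3 -m handwheel '[[[0,0,-0.25,0],[0,0,-0.25,0],[0,0,-0.25,0],[0,0,-0.25,0],[0,0,-0.25,0],[0,0,-0.25,0],[0,0,-0.25,0],[0,0,-0.25,0]]]'
python3 -m handwheel '[[[0,0,-0.25,0],[0,0,-0.25,0],[0,0,-0.25,0],[0,0,-0.25,0],[0,0,-0.25,0],[0,0,-0.25,0],[0,0,-0.25,0],[0,0,-0.2,0]]]'
python3 -m handwheel '[[[0,0,-0.2,0],[0,0,-0.2,0],[0,0,-0.2,0],[0,0,-0.2,0],[0,0,-0.2,0],[0,0,-0.2,0]]]'
```

```text
time: 14.22
tool_pos: [518.7, -138.5, 41.7]
tcp_rot: [2.782, 1.571, 1.169]
contact_force: [0.2, -0.2, -1.1]
grip_width: 24.1
time: 14.88
tool_pos: [519.5, -118.9, 41.7]
tcp_rot: [-2.918, 1.571, 1.753]
contact_force: [0.1, -0.0, -0.9]
grip_width: 24.3
time: 15.38
tool_pos: [520.0, -107.1, 41.7]
tcp_rot: [2.45, 1.571, 0.837]
contact_force: [0.7, -0.8, -1.0]
grip_width: 23.7
```

```bash
python3 -m handwheel '[[[0,0,-0.15,0],[0,0,-0.15,0],[0,0,-0.15,0],[0,0,-0.15,0],[0,0,-0.15,0],[0,0,-0.15,0],[0,0,-0.15,0],[0,0,-0.15,0]]]'
python3 -m handwheel '[[[0,0,-0.15,0],[0,0,-0.15,0],[0,0,-0.15,0],[0,0,-0.15,0],[0,0,-0.15,0],[0,0,-0.15,0],[0,0,-0.15,0],[0,0,-0.15,0]]]'
python3 -m handwheel '[[[0,0,-0.15,0],[0,0,-0.15,0],[0,0,-0.15,0],[0,0,-0.15,0],[0,0,-0.15,0],[0,0,-0.15,0],[0,0,-0.15,0],[0,0,-0.15,0]]]'
```

```text
time: 16.05
tool_pos: [520.5, -95.1, 41.7]
tcp_rot: [2.963, 1.571, 1.35]
contact_force: [0.1, -0.4, -1.4]
grip_width: 24.0
time: 16.72
tool_pos: [521.2, -84.0, 41.9]
tcp_rot: [0.452, 1.569, -1.161]
contact_force: [-1.7, -6.7, -0.2]
grip_width: 23.5
time: 17.38
tool_pos: [521.6, -71.3, 41.7]
tcp_rot: [1.061, 1.571, -0.551]
contact_force: [-0.9, -5.2, -0.6]
grip_width: 23.7
```

```bash
python3 -m handwheel '[[[0,0,-0.15,0],[0,0,-0.15,0],[0,0,-0.15,0],[0,0,-0.15,0],[0,0,-0.15,0],[0,0,-0.15,0],[0,0,-0.15,0],[0,0,-0.15,0]]]'
python3 -m handwheel '[[[0,0,-0.1,0],[0,0,-0.1,0],[0,0,-0.1,0],[0,0,-0.1,0],[0,0,-0.1,0],[0,0,-0.1,0]]]'
python3 - <<'E'
from h import *
rel([515.5,-243,42],-2.4)
E
```

```text
time: 18.05
tool_pos: [522.0, -59.1, 41.7]
tcp_rot: [2.898, 1.571, 1.286]
contact_force: [0.9, -4.8, -1.7]
grip_width: 23.7
time: 18.55
tool_pos: [522.2, -53.2, 41.7]
tcp_rot: [-2.39, 1.571, 2.28]
contact_force: [0.2, -4.4, -0.3]
grip_width: 23.8
t 18.55 tcp [522.2 -53.2  41.7] jaw -2.41 F [ 0.24 -4.42 -0.27] w 23.8
shift cm (tool now) [-0.033  0.129 18.992] turn -0.0001 or 3.141 tilt 0.01
```

```bash
python3 -m handwheel '[[[0,0,-0.1,0],[0,0,-0.1,0],[0,0,-0.1,0],[0,0,-0.1,0]]]' | grep -E 'tool|force'
python3 -m handwheel '[[[0,0,-0.1,0],[0,0,-0.1,0],[0,0,-0.1,0]]]' | grep -E 'tool|force'
```

```text
tool_pos: [522.4, -49.2, 41.7]
contact_force: [-0.7, -4.7, -0.7]
tool_pos: [522.5, -46.2, 41.7]
contact_force: [-0.4, -4.2, 0.1]
```

```bash
python3 -m handwheel '[[[0,0,-0.1,0],[0,0,-0.1,0],[0,0,-0.1,0],[0,0,-0.1,0]]]' | grep -E 'tool|force'
```

```text
tool_pos: [522.7, -42.2, 41.7]
contact_force: [-1.6, -4.2, -0.2]
```

```bash
python3 -m handwheel '[[[0,0,-0.1,0],[0,0,-0.1,0],[0,0,-0.1,0],[0,0,-0.1,0]]]' | grep -E 'tool|force'
```

```text
tool_pos: [522.9, -38.7, 41.8]
contact_force: [-1.1, -8.5, 0.5]
```

```bash
python3 -m handwheel '[[[0,0,-0.1,0],[0,0,-0.1,0],[0,0,0,0]]]' | grep -E 'tool|force'
```

```text
tool_pos: [523.1, -37.2, 42.0]
contact_force: [-1.5, -9.2, 0.5]
```

```bash
python3 -m handwheel '[[[0,0,-0.1,0],[0,0,-0.1,0],[0,0,0,0]]]' | grep -E 'tool|force'
python3 - <<'E'
from h import *
for i in range(1): rel([515.5,-243,42],-2.4)
E
```

```text
tool_pos: [523.3, -35.8, 42.1]
contact_force: [-1.2, -12.4, 1.3]
t 20.3 tcp [523.3 -35.8  42.1] jaw -2.37 F [ -1.16 -12.38   1.3 ] w 24.0
shift cm (tool now) [ 0.057  0.077 20.734] turn 0.0005 or -3.141 tilt 0.14
```

```bash
python3 -m handwheel '[[[0,0,-0.1,0],[0,0,-0.1,0],[0,0,0,0],[0,0,0,0]]]' | grep -E 'tool|force'
python3 -m handwheel '[[[0,0,0,0],[0,0,0,0]]]' | grep -E 'tool|force'
```

```text
tool_pos: [523.5, -34.4, 42.2]
contact_force: [-2.6, -14.9, 2.3]
tool_pos: [523.5, -34.4, 42.2]
contact_force: [-1.5, -15.8, 1.3]
```

```bash
python3 -m handwheel '[[[0,0,0,0],[0,0,0,0],[0,0,0,0],[0,0,0,0],[0,0,0,0],[0,0,0,0],[0,0,0,0]]]' | grep -E 'time|tool|force'
python3 -m handwheel '[[[0,0,0,0],[0,0,0,0],[0,0,0,0],[0,0,0,0],[0,0,0,0],[0,0,0,0],[0,0,0,0]]]' | grep -E 'time|tool|force'
```

```text
time: 21.38
tool_pos: [523.5, -34.4, 42.2]
contact_force: [-2.3, -14.7, 2.0]
time: 21.97
tool_pos: [523.5, -34.4, 42.2]
contact_force: [-2.5, -15.2, 2.2]
```

```bash
python3 -m handwheel '[[[0,0,0.05,0],[0,0,0.05,0],[0,0,0.1,0],[0,0,0.1,0],[0,0,0.1,0],[0,0,0.1,0],[0,0,0.1,0],[0,0,0.1,0]]]' | grep -E 'tool|force'
python3 -m handwheel '[[[0,0,0.1,0],[0,0,0.1,0],[0,0,0.1,0],[0,0,0.1,0],[0,0,0.1,0],[0,0,0.2,0],[0,0,0.3,0],[0,0,0.3,0]]]' | grep -E 'tool|force'
```

```text
tool_pos: [522.7, -38.7, 41.6]
contact_force: [0.3, -0.2, -1.6]
tool_pos: [522.3, -52.6, 41.7]
contact_force: [0.6, -0.4, -2.0]
```

```bash
python3 -m handwheel '[[[0,0,0.5,0],[0,0,0.8,0],[0,0,1,0],[0,0,1.2,0],[0,0,1.2,0],[0,0,1.2,0],[0,0,1.2,0],[0,0,1.2,0]]]' | grep -E 'tool|force'
python3 -m handwheel '[[[-0.5,0,1.2,0],[-1,0,1.5,0],[-2,0,1.5,0],[-2,0,1.5,0],[-2,0,1.5,0],[-1.5,0,1.5,0],[-1,0,1.5,0],[0,0,1,0]]]' | grep -E 'tool|force'
python3 - <<'E'
from h import *
p,d=bot.capture('scene'); cv2.imwrite('pics/scene6z.png',cv2.resize(cv2.cvtColor(p,cv2.COLOR_RGB2BGR)[130:290,210:400],None,fx=3.6,fy=3.6,interpolation=cv2.INTER_CUBIC))
rel([472.9,-246,140],-81.6)
E
```

```text
tool_pos: [518.7, -136.8, 41.7]
contact_force: [0.2, 0.0, -2.1]
tool_pos: [515.0, -249.9, 144.6]
contact_force: [0.4, 0.3, -1.6]
t 24.68 tcp [ 514.4 -250.8  143. ] jaw -2.51 F [-0.58 -1.19 -1.65] w 24.1
shift cm (tool now) [ 0.288 -4.167 -0.3  ] turn 1.3805 or -1.761 tilt 0.23
```

View pics/scene6z.png

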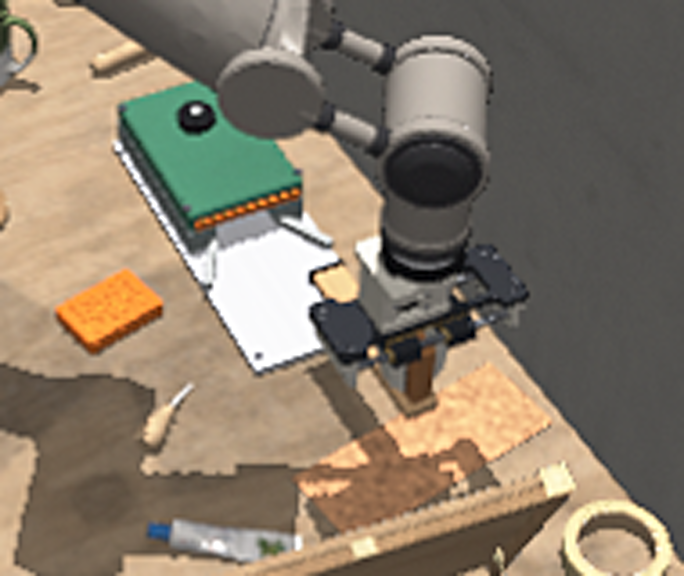

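```bash
python3 -m handwheel '[[[0,-2.1,-0.15,0],[0,-2.1,-0.15,0],[0,0,0,0.1],[0,0,0,0.12],[0,0,0,0.12],[0,0,0,0.12],[0,0,0,0.12],[0,0,0,0.12]]]' | grep -E 'tool|force'
python3 -m handwheel '[[[0,0,0,0.12],[0,0,0,0.12],[0,0,0,0.12],[0,0,0,0.12],[0,0,0,0.12],[0,0,0,0.08],[0,0,0,0],[0,0,0,0]]]' | grep -E 'tool|force'
python3 - <<'E'
from h import *
rel([472.9,-246,33],-81.6)
m=bot.camera_model('wrist');p,d=bot.capture('wrist'); save('w7.png',p)
C=cloud(m,d);X,Y,Z=C[...,0],C[...,1],C[...,2]
s=(Z>75)&(Z<140)&(X>515)&(X<680)&(abs(Y+230)<60)
P=C[s][:,:2].astype(np.float32);v=cv2.fitLine(P,cv2.DIST_HUBER,0,.01,.01).ravel(); print('stick dir',np.degrees(np.arctan2(v[1],v[0])),v[2:],'z',[np.median(Z[s&(abs(X-x)<5)]).round(1) for x in (530,560,590,620)])
E
```

```text
tool_pos: [471.6, -241.7, 140.6]
contact_force: [0.1, 0.2, -1.5]
tool_pos: [471.8, -241.9, 140.9]
contact_force: [0.2, 1.0, -2.3]
t 26.02 tcp [ 471.8 -241.9  140.9] jaw -81.31 F [ 0.23  0.96 -2.27] w 24.0
shift cm (tool now) [10.786  0.442 -0.06 ] turn 0.005 or -3.137 tilt 0.11
stick dir 10.281726 [ 554.0532  -228.64658] z [np.float64(127.7), np.float64(127.7), np.float64(127.6), np.float64(nan)]
  return _methods._mean(a, axis=axis, dtype=dtype,
  ret = ret.dtype.type(ret / rcount)
```

View pics/w7.png

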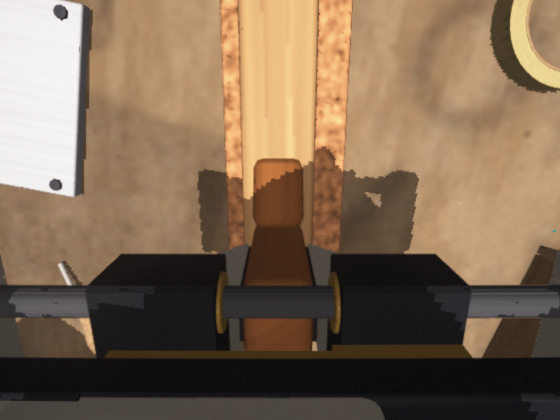

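```bash
python3 -m handwheel '[[[1.5,0.42,-0.06,0],[2,0,0,0],[2,0,0,0],[2,0,0,0],[1.5,0,0,0],[1,0,0,0],[0.3,0,0,0],[0.3,0,0,0]]]' | grep -E 'tool|force'
python3 -m handwheel '[[[0.1,0,0,0],[0,0,0,0],[0,0,0,0]]]' | grep -E 'time|tool|force'
```

```text
tool_pos: [473.5, -246.4, 35.5]
contact_force: [0.5, -0.1, -0.9]
time: 26.98
tool_pos: [473.9, -246.7, 35.4]
contact_force: [-0.5, 0.2, -2.1]
```

```bash
python3 -m handwheel '[[[0.1,0,0,0],[0,0,0,0]]]' | grep -E 'tool|force'
python3 -m handwheel '[[[0.1,0,0,0],[0,0,0,0]]]' | grep -E 'tool|force'
```

```text
tool_pos: [473.7, -246.6, 34.1]
contact_force: [-0.5, -0.5, -0.8]
tool_pos: [473.5, -246.4, 32.7]
contact_force: [0.3, 0.1, -0.8]
```

```bash
python3 -m handwheel '[[[0.05,0,0,0],[0,0,0,0],[0,0,0,0]]]' | grep -E 'tool|force'
```

```text
tool_pos: [473.5, -246.4, 32.7]
contact_force: [-1.6, 1.3, 5.8]
```

Contact with the mat; release and lift.

```bash
python3 -m handwheel '[[[0,0,0,0],[0,0,0,0],[0,0,0,0],[0,0,0,0],[0,0,0,0],[0,0,0,0],[0,0,0,0],[0,0,0,0]]]' 0.7 | grep -E 'tool|force|grip'
python3 -m handwheel '[[[-0.5,0,0,0],[-1,0,0,0],[-2,0,0,0],[-3,0,0,0],[-4,0,0,0],[-4,0,0,0],[-4,0,0,0],[-3,0,0,0]]]' | grep -E 'tool|force|grip'
python3 - <<'E'
from h import *
rel([472.9,-246,233],-81.6)
m=bot.camera_model('wrist');p,d=bot.capture('wrist'); save('w8.png',p)
C=cloud(m,d);X,Y,Z=C[...,0],C[...,1],C[...,2]
s=(Z>14)&(Z<27)&(X>515)&(X<700)&(abs(Y+230)<80)
P=C[s][:,:2].astype(np.float32);v=cv2.fitLine(P,cv2.DIST_HUBER,0,.01,.01).ravel(); print('stick dir',np.degrees(np.arctan2(v[1],v[0])),v[2:],'z',[np.median(Z[s&(abs(X-x)<5)]).round(1) for x in (530,560,590)])
s=(Z>82)&(Z<100)&(X>430)&(X<515)&(abs(Y+230)<60); print(cv2.minAreaRect(C[s][:,:2].astype(np.float32)))
p,d=bot.capture('top'); cv2.imwrite('pics/top8z.png',cv2.resize(cv2.cvtColor(p,cv2.COLOR_RGB2BGR)[120:280,110:400],None,fx=2.7,fy=2.7,interpolation=cv2.INTER_CUBIC))
E
```

```text
tool_pos: [473.5, -246.5, 32.2]
contact_force: [-0.1, -0.1, -0.0]
grip_width: 64.0
tool_pos: [473.8, -246.6, 252.0]
contact_force: [0.6, -0.8, 0.2]
grip_width: 64.1
t 28.9 tcp [ 473.8 -246.6  252. ] jaw -81.47 F [ 0.64 -0.75  0.23] w 64.1
shift cm (tool now) [ 1.904 -0.083  0.086] turn 0.0023 or -3.139 tilt 0.28
stick dir 9.057894 [ 586.59564 -228.08052] z [np.float64(19.5), np.float64(19.5), np.float64(19.8)]
((473.6074523925781, -244.98155212402344), (40.9796028137207, 23.682497024536133), 9.030888557434082)
```

View pics/w8.png

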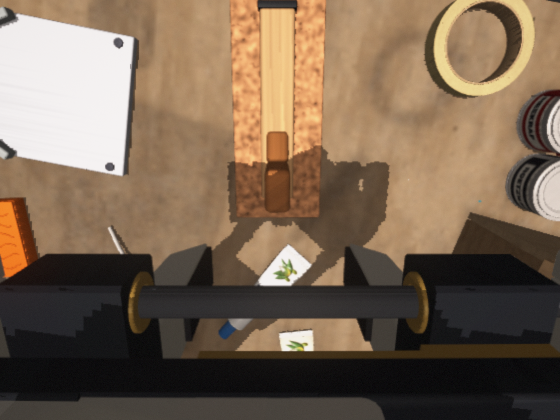

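View pics/top8z.png

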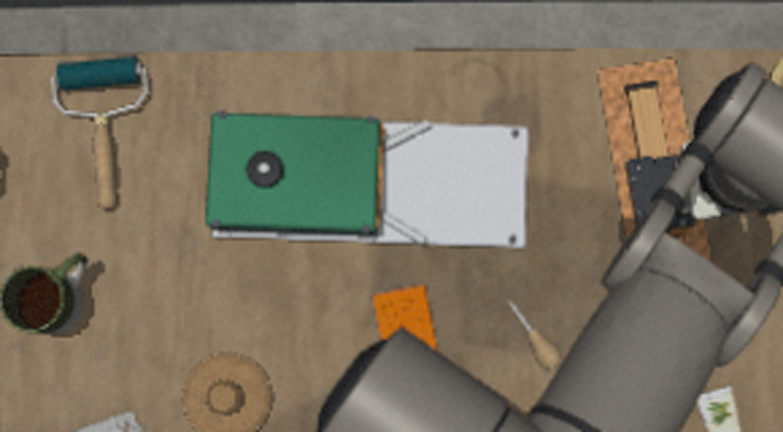

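```bash
python3 -c "
from plant import bot
print(bot.close_job(), bot.get_obs()['time'])"
```

```text
the job is handed in; nothing more can be done
the job is handed in; nothing more can be done
```

The block is inside the press, the stick is back on its mat, and I handed the job in about 29 s into the 72 s allowed. No verdict is reported.

- **Feeding:** I gripped the stick by its handle and pushed the block into the slot. The side pad dragged on it with about 4–7 N. The end stop began to give about 130 mm beyond the mouth, by my estimate.
- **Pressing:** I held it for about 1.4 s. The wrist readings in the feed direction stayed between 14.7 and 15.8 N, and nothing I read came near 22 N.
- **Drawing out:** I withdrew the stick slowly, and the force dropped to zero as the nose came off the block. The last pictures show the bed empty. The block's resting place under the guard could not be seen. From the stick's travel I put its centre at about 90 mm beyond the mouth while it was pressed, so at least about 80 mm after the spring pushed it back.
- **Stick on the mat:** By the last wrist picture it lies flat, with its middle about 2 mm from the mat's middle and less than 1° off the mat's line. The gripper was open and well above it.
- **Other things:** I only checked these by eye in the last pictures, and the bystanders looked unmoved.
- **Disagreement:** The top camera read about 3–5 mm differently from the wrist camera. I used the wrist camera's values, and the block went cleanly into the slot with them.

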